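# Offer the macadamia

### The arm

A 6-joint arm with a two-finger parallel gripper is mounted at the origin on the work surface. World frame = base frame: x ahead of the robot, y to its left, z up, the work surface at z = 0. Lengths are in m, angles in rad, forces in N, time in s.
With the tool pointing down it reaches from about 0.35 to 0.975 m from the base axis. Payload 4.9 kg.
Tool frame: the origin (TCP) lies midway between the tips of the shut fingers; the grasp point (between the pads) lies 19 mm behind it; z points along the fingers, y is the line along which they close (so a half turn about z gives the same grasp; the last joint's range is limited). The gripper opens to 85 mm and grips with 20 to 120 N. Pads are 22 mm wide; open, the fingers measure 114 mm over their backs; the gripper's body (76 mm by 85 mm) begins 54 mm behind the grasp point. The pads swing forward as they close: fully open they stand 13 mm farther back than shut.
Start: joints at [1.066, 0.053, 1.613, -0, 1.476, -0.119], TCP at [0.235, 0.579, 0.192] pointing down, gripper open.
Joint ranges: [-3.01, 3.01], [-1.01, 2.22], [0.06, 2.58], [-1.02, 4.17], [0.09, 2.62], [-3.14, 3.14]. Speed limits (rad/s): [2.57, 2.57, 3.14, 3.14, 3.14, 3.14].

### API

Orientations are given as a unit quaternion [w, x, y, z].
In Python, from plant import state, grab_frame, camera_info, job_done, spot_in, masks_of, pinpoint gives the robot as it stands.
- The arm moves only by the shell command python3 -m handwheel 'ROWS' [OPENING]. ROWS is JSON, a list that holds one entry, the list of rows, each a list of 6 numbers: the shift along the world's x, y, z in m, then the turn, a rotation vector about the world's x, y, z in degrees. In form: [[[tx, ty, tz, ax, ay, az], ...]]. A call has 1 to 20 rows; each row shifts and turns the commanded pose from where the row before left it; what a row does not reach is not made up. A row lasts 1/12 s, in which the tool goes at most 41.7 mm and 7.16 degrees, less where a joint would pass 70% of its speed; a pose out of reach is approached as far as the arm can. A call is refused whole if a number of a shift passes 0.0417 or a number of a turn 7.16, either way. A call with a gripper value outside its range is refused whole. OPENING is the opening, from 0 (shut) to 1 (fully open), set as the call begins (- or left out, the last holds). The fingers move at their own pace and stop on an object; the grip force is fixed at half the most. Time passes only in rows, so rows that do not move let the fingers close. It gives the time, the measured TCP pose, the force, the opening and the grip force at its end, in the units of the state.
- state(): the state, without advancing time (a new reading comes with each control period).
- grab_frame(name): name is "side" or "top"; returns (picture, depth): 400x640x3 uint8, blue, green, red; 400x640 float32, m along the optical axis (not along the pixel's ray), 0 where there is no reading.
- camera_info(name): a dict with "fx", "fy", "cx", "cy" (pixels), "T" (4x4, takes a point from camera to world coordinates). Camera axes: x right, y up, looking along -z (the intrinsics and any distortion apply to the point x, -y, -z); pixel columns grow to the right and rows downward; lengths in m; the calibration is good to about 2 mm. A picture is of the moment at which its call begins. camera_info takes no time and is no camera call.
- job_done(): hands the job in; it is judged then, once.
Trained networks look in the newest picture that a camera, given by its name, has taken for a name from the list of things; names that differ only in an ending like _2 or _b are one class to them, and where a whole thing is asked for, a point or a joint stands for the part that bears it (a point fixed in the world has none). Each returns a list of dicts, best first, with "conf" (0 to 1); they miss things now and then, are a little off and sometimes report something else, mostly with a low value. They report only what shows in the picture. A call takes as long as a camera call. They do not tell look-alikes from the thing itself.
- spot_in(camera, thing): "box" ([left, top, width, height] in pixels, round what is visible of it).
- masks_of(camera, thing): "region" (400x640 bool, what is visible of it) and "box" ([left, top, width, height] in pixels, round what is visible of it).
- pinpoint(camera, thing): "position" ([column, row] in pixels: a listed point, or the origin of a listed thing).
The state is a dict: "time": time; "joint_pos": joint angles; "joint_vel": joint speeds; "joint_efforts": joint torques, N m; "tool_pos": TCP position; "tool_rot": TCP orientation; "contact_force": force on the tool from outside, world axes, zero at the start; "ft_torque": the same for the moment, N m; "gripper_width": opening from 0.0 (shut) to 1.0 (fully open); "grasp_force": force on a finger pad.
Only numpy, scipy, OpenCV 4.12 (cv2) and the standard library are available. Lean on these libraries where they do the work, as an engineer would, in place of code of your own. Each camera call takes 0.05 s, during which the arm holds its last target. There are 200 camera calls.

### The job

A guest is about to crack a macadamia: first turn the small blue beaker, which stands mouth-down, the right way up and leave it standing mouth-up on the sideboard for the shells. Then take the nut dish by its handle, lift it straight up clear of its trivet, and turn it a quarter turn in the air so that the bowl points straight out towards the front edge of the sideboard, the long edge opposite the robot, and the handle points straight back; keep the dish level and the loose nut resting in its middle all the while, never touching the nut. Finish still holding the dish out like this, steady and at least 10 cm above the sideboard, with the other dinner things left where they are.

Things in the scene. Friction and masses are not known exactly. Their poses are not given: they have to be found in the camera images.
- cup_center (a point): Centre (half-way up, on the axis) of the shell beaker: a plain straight blue ceramic cup, 58 mm across, 70 mm high, wall 3 mm, bottom 5 mm, 110 to 180 g, with a terracotta ring under its foot. It starts mouth-down on the bare sideboard; this point is 35 mm up, mouth-down or mouth-up. z axis: from mouth to foot, so up at the start and down when done.
- dish_handle (a point): Grip point on the nut dish's handle, 92 mm from the dish's middle, 36.5 mm above the sideboard at the start. The handle is a level straight bar, 22 mm wide, 14 mm high, with flat upright sides, reaching from 58 to 126 mm from the middle. x axis: level, from handle to middle; z up. The whole dish weighs 135 to 215 g: grip firmly (40 N or more) or it may sag.
- dish_center (a point): Lowest point inside the round blue nut dish (132 mm across, 26 mm high), 24 mm above the sideboard at the start, 6 mm above its underside. The inside rises 7 degrees out to 32 mm, then 28 degrees to the rim. It starts on the middle of the trivet, handle to the left (+y) within 20 degrees. x axis: level, away from the handle; z up.
- nut_center (a point): Centre of the macadamia in its shell: a smooth hard brown ball, 28 mm across, 12 g, lying loose in the middle of the dish and free to roll.
- trivet: Round stainless steel ring trivet, 140 mm across and 18 mm high; origin under its centre, on the sideboard. It does not move.
- front (a point): Point on the sideboard's top, 100 mm in from the middle of its straight front edge (the long edge opposite the robot). Its x axis points straight out from the sideboard, its z axis up.
- salt: Clear acrylic salt grinder (white filling) with steel twist top, 52 mm across, 146 mm high; origin under its centre. Leave alone.
- pepper: Clear acrylic pepper grinder (black filling) with steel twist top, 52 mm across, 146 mm high; origin under its centre. Leave alone.
- cruet: Empty glass cruet with stopper and side handle, 72 mm across, 178 mm high; origin under its centre. Leave alone.
- butter: White ceramic butter dish, base 115 by 190 by 16 mm; origin under its centre. Leave alone.
- butter_lid: Lid on the butter dish, white with a blue band, 84 by 152 mm, its knob 88 mm above the sideboard; origin under its centre. Leave alone.
- cracker: Steel plier-type nutcracker lying flat, about 180 mm long, 75 mm wide, 16 mm high; origin near its middle, x towards its hinge. Leave alone.
There are look-alikes about, which are no part of the job. Of the things that look like the part that bears cup_center, the smaller one is meant. What is shaped like the part that bears dish_handle but purple is not meant.

How it is judged:
On the way, in this order (a step that is already met when the one before it is completed fails the run):
1. the beaker stands mouth-up on the sideboard, let go (angle between cup_center's own z axis and vertical above 3.02159 rad and height (world z) of cup_center between 0.029 and 0.041 m and linear speed of cup below 0.03 m/s and contact force between cup and the arm below 0.1 N and contact force between cup and the fingers below 0.1 N), for 0.3 s.
2. the dish is lifted clear of the trivet, not yet turned, with the nut in its middle (height (world z) of dish_center above 0.044 m and angle between the x axis of dish_center and the x axis of front, either way round above 0.9 rad and horizontal distance between nut_center and dish_center below 0.012 m and distance between nut_center and dish_center below 0.03 m), for 0.1 s.
At the end, for the whole second after the job is handed in: Still held by its handle, the dish is 100 mm or more above the sideboard, level (0.10 rad), bowl pointing straight to the front edge (0.17 rad), steady, on nothing else, the nut within 12 mm of its middle; the beaker stands mouth-up (0.12 rad) on the sideboard, released (all of step 1 and horizontal distance between nut_center and dish_center below 0.012 m and distance between nut_center and dish_center below 0.03 m and height (world z) of dish_center above 0.1 m and angle between dish_center's own z axis and vertical below 0.1 rad and angle between the x axis of dish_center and the x axis of front, either way round below 0.17 rad and x of front in the frame of dish_center above -0.06 m and linear speed of dish below 0.03 m/s and angular speed of dish below 0.2 rad/s and contact force between dish and the fingers above 1 N and distance between the grasp point and dish_handle below 0.045 m and contact force between nut and the fingers below 0.05 N and contact force between dish and cup below 0.1 N and contact force between dish and salt below 0.1 N and contact force between dish and pepper below 0.1 N and contact force between dish and cruet below 0.1 N and contact force between dish and butter_lid below 0.1 N); the arm keeps its last pose, push and grip.
It fails at once if the nut rolls more than 30 mm from the middle of the dish (horizontal distance between nut_center and dish_center above 0.03 m).
It fails at once if the dish is tipped by more than 0.2 rad (angle between dish_center's own z axis and vertical above 0.2 rad).
It fails at once if the nut is touched by the robot (contact force between nut and the fingers above 0.2 N or contact force between nut and the arm above 0.2 N).
It fails at once if one of the other dinner things is moved more than 30 mm or tipped (distance of any of salt, pepper, cruet, butter, butter_lid, cracker from where it was at the start of the episode above 0.03 m or angle between any of salt, pepper, cruet, butter, butter_lid, cracker's own z axis and vertical above 0.3 rad).
It also fails if it takes over 67 s, if anything falls off the work surface, if the arm or the gripper's body presses on something with over 40 N, if the wrist force passes 120 N, or if a joint passes its speed limit or range.

## Working session

There is one attempt and no reset: what is moved stays moved. The work goes in short steps, Python scripts to look and compute and a shell command to move; the robot and the scene stay as the last step left them, time stands still between calls to the robot, and variables do not carry over. Pictures are saved under pics/ and viewed, at most 10 in all, crops included, and the job is handed in when it is done.

```bash
mkdir -p pics
cat > h.py <<'E'
import numpy as np,cv2
from plant import *
def w(cam,px,z=None,depth=None):
    c=camera_info(cam);T=np.array(c["T"]);u,v=px
    d=np.array([(u-c["cx"])/c["fx"],-(v-c["cy"])/c["fy"],-1.])
    if z is None: return (T@np.r_[d*depth,1])[:3]
    r=T[:3,:3]@d;o=T[:3,3];return o+r*(z-o[2])/r[2]
E
python3 - <<'E'
from h import *
for cam in("side","top"):
    p,d=grab_frame(cam);cv2.imwrite(f"pics/{cam}0.png",p);np.save(f"d_{cam}.npy",d)
    ci=camera_info(cam);print(cam,np.round(ci["T"],3).tolist(),{k:v for k,v in ci.items() if k!="T"})
    for t,z in dict(cup_center=.035,dish_handle=.0365,dish_center=.024,nut_center=.038,trivet=0,front=0,salt=0,pepper=0,cruet=0,butter=0,butter_lid=0,cracker=0).items():
        print(cam,t,[(round(r["conf"],2),np.round(r["position"]).tolist(),np.round(w(cam,r["position"],z)[:2],3).tolist()) for r in pinpoint(cam,t)][:4])
print(state())
E
```

```text
side [[0.997, 0.054, -0.057, 0.508], [-0.077, 0.536, -0.841, -0.825], [-0.015, 0.843, 0.538, 0.61], [0.0, 0.0, 0.0, 1.0]] {'fx': 387.6865775333733, 'fy': 387.6865775333733, 'cx': 325.2526731747326, 'cy': 208.19493642785392}
side cup_center [(0.97, [380.0, 289.0], [0.658, -0.247]), (0.77, [310.0, 277.0], [0.514, -0.199]), (0.41, [321.0, 212.0], [0.555, 0.053])]
side dish_handle [(0.76, [320.0, 192.0], [0.562, 0.163]), (0.76, [221.0, 222.0], [0.292, 0.031])]
side dish_center [(0.91, [253.0, 214.0], [0.369, 0.084]), (0.83, [321.0, 216.0], [0.556, 0.053])]
side nut_center [(0.63, [320.0, 206.0], [0.554, 0.08])]
side trivet [(0.86, [318.0, 222.0], [0.549, 0.059])]
side front []
side salt [(0.66, [411.0, 231.0], [0.79, -0.008])]
side pepper [(0.88, [385.0, 184.0], [0.778, 0.257])]
side cruet [(0.65, [431.0, 283.0], [0.783, -0.204])]
side butter [(0.71, [350.0, 161.0], [0.688, 0.438])]
side butter_lid [(0.72, [351.0, 161.0], [0.69, 0.436]), (0.37, [434.0, 282.0], [0.791, -0.203])]
side cracker [(0.75, [392.0, 366.0], [0.65, -0.404])]
top [[0.019, 0.981, -0.196, 0.392], [-1.0, 0.016, -0.016,
[... 970 characters left out ...]
602126e+00,  5.26842478e-02,  1.61294392e+00,  1.32436630e-05,
        1.47599447e+00, -1.19000183e-01]), 'joint_vel': array([-2.22693306e-04,  3.22161203e-05,  5.44783871e-04,  2.66370626e-04,
        5.27313927e-04, -1.57552387e-03]), 'joint_efforts': array([-1.80881885e-03, -3.93685484e+01, -3.70447361e+01, -3.16702080e-04,
        6.86539915e-04, -1.72576244e-05]), 'tool_pos': array([0.23515118, 0.57903634, 0.19218708]), 'tool_rot': array([-1.08741473e-05,  1.91694197e-01,  9.81454703e-01, -1.22449965e-05]), 'contact_force': array([-0.33709685,  0.25334546,  0.87163406]), 'ft_torque': array([-0.00328867,  0.00315198,  0.02644678]), 'grasp_force': 0.0, 'gripper_width': 1.0002087339561685}
```

View pics/side0.png

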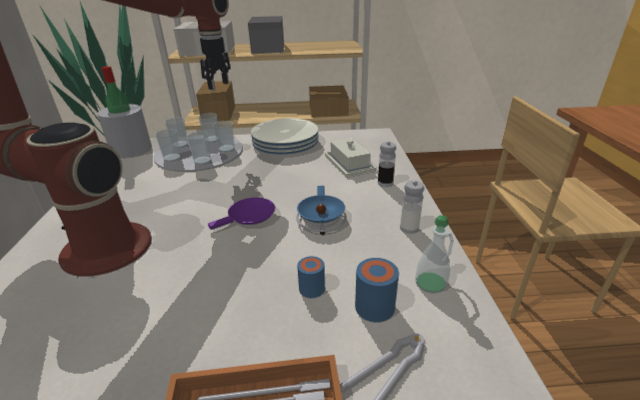

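View pics/top0.png

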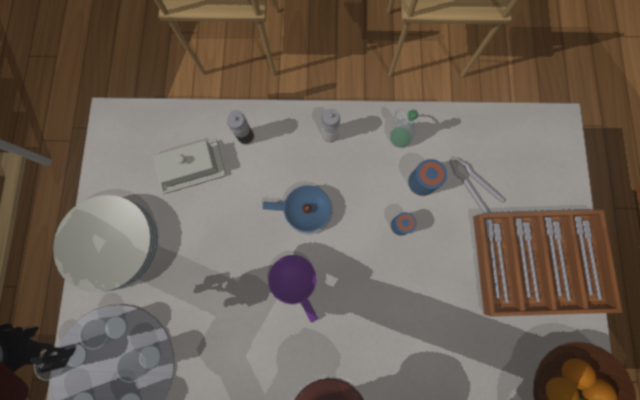

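Run:
```python
from h import *
from scipy.optimize import least_squares
D={c:np.load(f"d_{c}.npy") for c in("side","top")}
for cam in D:
    grab_frame(cam);c=camera_info(cam);T=np.array(c["T"])
    for t in("cup_center","dish_center"):
        for m in masks_of(cam,t)[:3]:
            v,u=np.nonzero(m["region"]);d=D[cam][v,u];k=d>0;v,u,d=v[k],u[k],d[k]
            P=np.c_[(u-c["cx"])/c["fx"]*d,-(v-c["cy"])/c["fy"]*d,-d,np.ones(len(d))]@T.T[:,:3]
            h=np.percentile(P[:,2],97);top=P[P[:,2]>h-.008]
            print(cam,t,round(m["conf"],2),np.round(m["box"]).tolist(),"z97",round(h,3),"min/max",np.round(np.percentile(P,2,axis=0),3),np.round(np.percentile(P,98,axis=0),3),"top mean",np.round(top.mean(0),3),"range",np.round(np.ptp(top,axis=0),3))
```

```text
side cup_center 0.7 [358.0, 260.0, 38.0, 60.0] z97 0.101 min/max [ 0.605 -0.305  0.004] [ 0.682 -0.231  0.101] top mean [ 0.645 -0.268  0.099] range [0.082 0.084 0.009]
side cup_center 0.62 [297.0, 259.0, 29.0, 39.0] z97 0.071 min/max [ 0.491 -0.227  0.001] [ 0.545 -0.176  0.071] top mean [ 0.518 -0.202  0.069] range [0.057 0.056 0.01 ]
side dish_center 0.78 [295.0, 188.0, 52.0, 38.0] z97 0.044 min/max [ 0.497  0.007 -0.001] [0.615 0.2   0.044] top mean [0.557 0.093 0.041] range [0.13  0.188 0.014]
side dish_center 0.68 [211.0, 198.0, 63.0, 35.0] z97 0.026 min/max [ 0.263  0.039 -0.001] [0.421 0.164 0.026] top mean [0.339 0.097 0.022] range [0.177 0.135 0.01 ]
top cup_center 0.91 [408.0, 158.0, 38.0, 38.0] z97 0.104 min/max [ 0.604 -0.295  0.015] [ 0.677 -0.218  0.104] top mean [ 0.643 -0.259  0.101] range [0.079 0.082 0.012]
top cup_center 0.73 [225.0, 111.0, 30.0, 32.0] z97 0.14 min/max [0.751 0.239 0.014] [0.795 0.28  0.144] top mean [0.774 0.262 0.137] range [0.045 0.043 0.015]
top cup_center 0.62 [391.0, 210.0, 26.0, 27.0] z97 0.074 min/max [ 0.489 -0.219  0.01 ] [ 0.542 -0.165  0.074] top mean [ 0.516 -0.193  0.07 ] range [0.057 0.057 0.011]
top dish_center 0.88 [267.0, 258.0, 49.0, 66.0] z97 0.028 min/max [0.267 0.047 0.006] [0.422 0.167 0.028] top mean [0.342 0.097 0.025] range [0.176 0.134 0.012]
top dish_center 0.81 [262.0, 186.0, 70.0, 49.0] z97 0.046 min/max [0.497 0.012 0.024] [0.615 0.182 0.047] top mean [0.558 0.094 0.043] range [0.13  0.19  0.013]
top dish_center 0.26 [450.0, 160.0, 55.0, 55.0] z97 0.017 min/max [ 0.56  -0.479  0.   ] [ 0.713 -0.347  0.018] top mean [ 0.645 -0.404  0.013] range [0.173 0.143 0.036]
```

The pictures show the small beaker at top (403,222), about (0.518,-0.198) m. The large beaker is at (428,176) and the dish at (307,210) with its handle at (276,207); the purple pan is a decoy. I will flip the beaker in two 90° stages, leaning the tool ±45° about world y.

```bash
python3 -m handwheel '[[[0,0,0.035,0,0,5.5],[0,0,0.035,0,0,5.5],[0,0,0.035,0,0,5.5],[0,0,0.035,0,0,5.6],[0.011,-0.039,0,0,0,0],[0.011,-0.039,0,0,0,0],[0.011,-0.039,0,0,0,0],[0.011,-0.039,0,0,0,0],[0.011,-0.039,0,0,0,0],[0.011,-0.039,0,0,0,0],[0.011,-0.039,0,0,0,0],[0.011,-0.039,0,0,0,0],[0.011,-0.039,0,0,0,0],[0.011,-0.039,0,0,0,0],[0.011,-0.039,0,0,0,0],[0.011,-0.039,0,0,0,0],[0.011,-0.039,0,0,0,0],[0.011,-0.039,0,0,0,0],[0.011,-0.039,0,0,0,0],[0.011,-0.039,0,0,0,0]]]' 1
python3 -m handwheel '[[[0.011,-0.035,0,0,-4.5,0],[0.011,-0.035,0,0,-4.5,0],[0.011,-0.035,0,0,-4.5,0],[0.011,-0.035,0,0,-4.5,0],[0,0,0,0,-4.5,0],[0,0,0,0,-4.5,0],[0,0,0,0,-4.5,0],[0,0,0,0,-4.5,0],[0,0,0,0,-4.5,0],[0,0,0,0,-4.5,0],[0,0,0,0,0,0],[0,0,0,0,0,0]]]'
```

```text
time: 3.27
tool_pos: [0.4112, -0.0471, 0.3326]
tool_rot: [0.001, 0.0, 1.0, -0.0]
contact_force: [0.4, 1.1, -0.1]
gripper_width: 0.998
grasp_force: 0.0
time: 4.27
tool_pos: [0.4545, -0.1853, 0.3314]
tool_rot: [0.382, 0.001, 0.924, -0.0]
contact_force: [0.3, -0.2, -0.3]
gripper_width: 1.003
grasp_force: 0.0
```

```bash
python3 -m handwheel '[[[0,-0.003,-0.038,0,0,0],[0,-0.003,-0.038,0,0,0],[0,-0.003,-0.038,0,0,0],[0,-0.004,-0.038,0,0,0],[-0.003,0,-0.038,0,0,0],[0,0,-0.037,0,0,0],[0.02,0,-0.02,0,0,0],[0.02,0,-0.02,0,0,0],[0.015,0,-0.015,0,0,0],[0.012,0,-0.012,0,0,0],[0.008,0,-0.008,0,0,0],[0.005,0,-0.005,0,0,0],[0,0,0,0,0,0],[0,0,0,0,0,0]]]'
python3 -m handwheel '[[[0,0,0,0,0,0],[0,0,0,0,0,0],[0,0,0,0,0,0],[0,0,0,0,0,0],[0,0,0,0,0,0],[0,0,0,0,0,0],[0,0,0,0,0,0],[0,0,0,0,0,0]]]' 0
```

```text
time: 5.43
tool_pos: [0.5334, -0.1976, 0.0256]
tool_rot: [0.382, -0.001, 0.924, 0.001]
contact_force: [-0.5, -0.7, -0.4]
gripper_width: 0.997
grasp_force: 0.0
time: 6.1
tool_pos: [0.533, -0.1984, 0.0273]
tool_rot: [0.384, -0.0, 0.923, -0.0]
contact_force: [-1.3, 3.6, 6.5]
gripper_width: 0.584
grasp_force: 56.4
```

Run:
```python
from h import *
p,d=grab_frame("side");cv2.imwrite("pics/s1.png",cv2.resize(p[180:380,200:460],None,fx=2.5,fy=2.5))
```

```text
(no output)
```

View pics/s1.png

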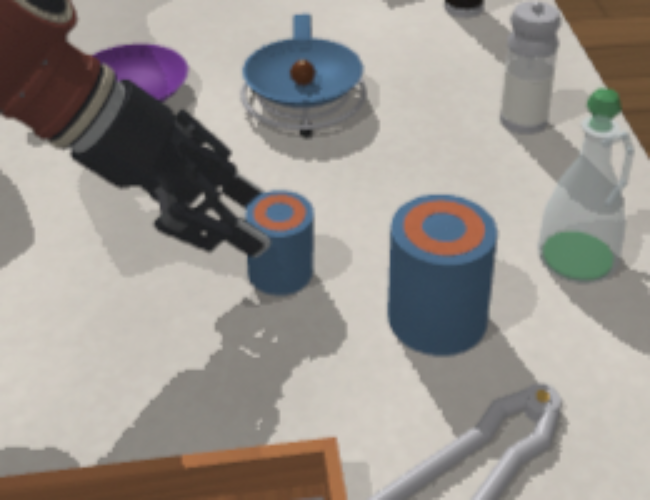

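```bash
python3 -m handwheel '[[[0,0,0.01,0,0,0],[0,0,0.02,0,0,0],[0,0,0.03,0,0,0],[0,0,0.02,0,0,0],[0,0,0,0,0,0],[0,0,0,0,0,0],[0,0,0,0,0,0]]]'
python3 - <<'E'
from h import *
p,d=grab_frame("side");cv2.imwrite("pics/s2.png",cv2.resize(p[180:340,200:460],None,fx=3,fy=3))
c=camera_info("side");T=np.array(c["T"]);o=T[:3,3]
for px in[(307,280)]:
    r=w("side",px,0)-o;print(o+r*((-.232-o[1])/r[1]))
print([ (m["conf"],m["box"]) for m in spot_in("side","cup_center")])
E
```

```text
time: 6.73
tool_pos: [0.5313, -0.1974, 0.1037]
tool_rot: [0.382, 0.0, 0.924, 0.0]
contact_force: [0.0, -0.3, -1.3]
gripper_width: 0.58
grasp_force: 57.3
[ 0.50844509 -0.232       0.05816627]
[(0.9, [294.1, 227.4, 28.7, 42.0]), (0.58, [355.5, 259.3, 41.5, 63.3])]
```

View pics/s2.png

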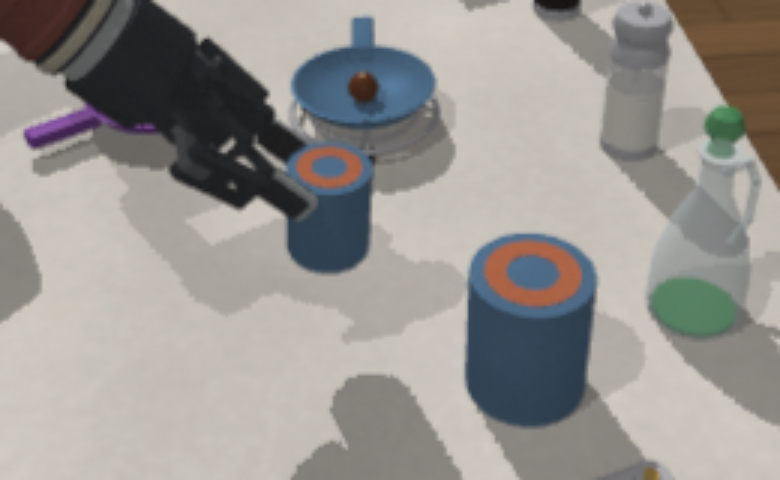

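Run:
```python
from h import *
for cam in("side","top"):
    p,d=grab_frame(cam);c=camera_info(cam);T=np.array(c["T"])
    for m in masks_of(cam,"cup_center")[:3]:
        v,u=np.nonzero(m["region"]);q=d[v,u];k=q>0;v,u,q=v[k],u[k],q[k]
        P=np.c_[(u-c["cx"])/c["fx"]*q,-(v-c["cy"])/c["fy"]*q,-q,np.ones(len(q))]@T.T[:,:3]
        print(cam,round(m["conf"],2),np.round(m["box"]),np.round(np.percentile(P,2,axis=0),3),np.round(np.percentile(P,98,axis=0),3))
    if cam=="side":
        for px in[(303,250),(301,247),(297,245),(290,240)]:
            q=d[px[1],px[0]];print(px,p[px[1],px[0]],np.round(w(cam,px,depth=q),3))
```

```text
side 0.9 [355. 258.  42.  65.] [ 0.605 -0.305  0.003] [ 0.682 -0.232  0.101]
side 0.65 [293. 228.  32.  46.] [ 0.49  -0.227  0.076] [ 0.544 -0.175  0.147]
(303, 250) [88 85 81] [ 0.504 -0.229  0.134]
(301, 247) [43 41 40] [ 0.5   -0.23   0.143]
(297, 245) [36 34 33] [ 0.493 -0.233  0.151]
(290, 240) [33 31 31] [ 0.48  -0.233  0.164]
top 0.93 [409. 161.  37.  37.] [ 0.604 -0.295  0.015] [ 0.68  -0.218  0.104]
top 0.72 [397. 206.  30.  30.] [ 0.488 -0.221  0.086] [ 0.542 -0.165  0.15 ]
```

```bash
python3 -m handwheel '[[[-0.01,0,0.035,0,0,0],[-0.01,0,0.035,0,0,0],[-0.01,0.01,0.035,0,0,0],[-0.01,0.01,0.035,0,6,0],[-0.01,0.01,0,0,6,0],[-0.009,0.01,0,0,6,0],[0,0.01,0,0,6,0],[0,0.01,0,0,6,0],[0,0.01,0,0,6,0],[0,0.01,0,0,6,0],[0,0.01,0,0,6,0],[0,0.007,0,0,6,0],[0,0,0,0,6,0],[0,0,0,0,6,0],[0,0,0,0,6,0],[0,0,0,0,6,0],[0,0,0,0,6,0],[0,0,0,0,6,0],[0,0,0,0,0,0]]]'
python3 -m handwheel '[[[0,0,-0.03,0,0,0],[0,0,-0.03,0,0,0],[0,0,-0.03,0,0,0],[0,0,-0.03,0,0,0],[0,0,-0.03,0,0,0],[0,0,0,0,0,0],[0,0,0,0,0,0],[0,0,0,0,0,0]]]'
python3 - <<'E'
from h import *
p,d=grab_frame("side");cv2.imwrite("pics/s3.png",cv2.resize(p[100:340,160:460],None,fx=2.5,fy=2.5))
c=camera_info("side");T=np.array(c["T"])
for m in masks_of("side","cup_center")[:3]:
    v,u=np.nonzero(m["region"]);q=d[v,u];k=q>0;v,u,q=v[k],u[k],q[k]
    P=np.c_[(u-c["cx"])/c["fx"]*q,-(v-c["cy"])/c["fy"]*q,-q,np.ones(len(q))]@T.T[:,:3]
    print(round(m["conf"],2),np.round(m["box"]),np.round(np.percentile(P,2,axis=0),3),np.round(np.percentile(P,98,axis=0),3))
print(np.round(state()["joint_pos"],2))
E
```

```text
time: 8.62
tool_pos: [0.4737, -0.1005, 0.2391]
tool_rot: [-0.387, -0.001, 0.922, 0.001]
contact_force: [-0.8, -0.0, -2.7]
gripper_width: 0.578
grasp_force: 57.4
time: 9.28
tool_pos: [0.4741, -0.1012, 0.0971]
tool_rot: [-0.381, 0.0, 0.924, -0.0]
contact_force: [0.7, 0.4, -1.3]
gripper_width: 0.581
grasp_force: 57.4
0.9 [355. 258.  42.  63.] [ 0.605 -0.305  0.003] [ 0.682 -0.23   0.101]
0.81 [276. 210.  35.  29.] [ 0.45  -0.132 -0.   ] [0.517 0.    0.141]
[-0.25  0.4   1.53 -0.19  1.97 -1.82]
```

View pics/s3.png

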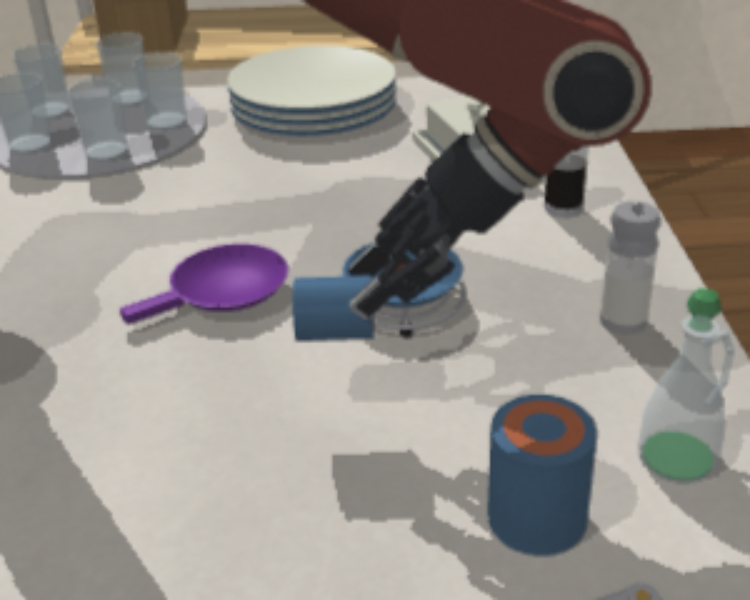

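The beaker is held horizontally, foot to +x and mouth to the left, at crop (335,308). Now lowering it.

```bash
python3 -m handwheel '[[[0,0,-0.025,0,0,0],[0,0,-0.025,0,0,0],[0,0,-0.015,0,0,0],[0,0,-0.008,0,0,0],[0,0,-0.004,0,0,0],[0,0,-0.002,0,0,0],[0,0,0,0,0,0],[0,0,0,0,0,0]]]'
```

```text
time: 10.05
tool_pos: [0.474, -0.1012, 0.0172]
tool_rot: [-0.382, 0.0, 0.924, -0.0]
contact_force: [0.1, 0.3, -1.0]
gripper_width: 0.581
grasp_force: 57.4
```

```bash
python3 -m handwheel '[[[0,0,-0.001,0,0,0],[0,0,-0.001,0,0,0],[0,0,-0.001,0,0,0],[0,0,0,0,0,0]]]'
```

```text
time: 10.38
tool_pos: [0.4737, -0.1011, 0.0142]
tool_rot: [-0.382, 0.0, 0.924, -0.0]
contact_force: [0.6, -0.6, 3.1]
gripper_width: 0.574
grasp_force: 58.6
```

```bash
python3 -m handwheel '[[[0,0,0,0,0,0],[0,0,0,0,0,0],[0,0,0,0,0,0],[0,0,0,0,0,0],[0.01,0,0.01,0,0,0],[0.02,0,0.02,0,0,0],[0.025,0,0.025,0,0,0],[0.025,0,0.025,0,0,0],[0,0,0.04,0,0,0],[0,0,0.04,0,0,0],[0,0,0.04,0,0,0]]]' 1
python3 -m handwheel '[[[-0.01,0,0.0,0,-6,0],[-0.01,0,0,0,-6,0],[-0.01,0,0,0,-6,0],[-0.01,0,0,0,-6,0],[-0.01,0,0,0,-6,0],[-0.01,0,0,0,-6,0],[-0.01,0,0,0,-6,0],[-0.01,0,0,0,-6,0],[-0.01,0,0,0,-6,0],[-0.01,0,0,0,-6,0],[-0.01,0,0,0,-6,0],[-0.01,0,0,0,-6,0],[-0.01,0,0,0,-6,0],[-0.01,0,0,0,-6,0],[-0.01,0,0,0,-6,0],[0,0,0,0,0,0],[0,0,0,0,0,0]]]'
python3 - <<'E'
from h import *
for cam in("side","top"):
    p,d=grab_frame(cam);c=camera_info(cam);T=np.array(c["T"])
    if cam=="side":cv2.imwrite("pics/s4.png",cv2.resize(p[140:340,160:420],None,fx=2.5,fy=2.5))
    for m in masks_of(cam,"cup_center")[:3]:
        v,u=np.nonzero(m["region"]);q=d[v,u];k=q>0;v,u,q=v[k],u[k],q[k]
        P=np.c_[(u-c["cx"])/c["fx"]*q,-(v-c["cy"])/c["fy"]*q,-q,np.ones(len(q))]@T.T[:,:3]
        print(cam,round(m["conf"],2),np.round(m["box"]),np.round(np.percentile(P,2,axis=0),3),np.round(np.percentile(P,98,axis=0),3))
E
```

```text
time: 11.3
tool_pos: [0.553, -0.1008, 0.2141]
tool_rot: [-0.383, -0.0, 0.924, 0.0]
contact_force: [0.5, 0.2, -0.1]
gripper_width: 1.002
grasp_force: 0.0
time: 12.72
tool_pos: [0.4499, -0.1259, 0.2095]
tool_rot: [0.369, -0.002, 0.929, 0.009]
contact_force: [-0.2, 0.1, 0.7]
gripper_width: 1.001
grasp_force: 0.0
side 0.73 [278. 240.  35.  25.] [ 0.45  -0.131 -0.002] [ 0.521 -0.042  0.058]
side 0.58 [356. 258.  39.  62.] [ 0.605 -0.305  0.004] [ 0.68  -0.234  0.101]
top 0.66 [358. 220.  21.  29.] [ 0.451 -0.123  0.009] [ 0.518 -0.069  0.061]
top 0.61 [410. 158.  36.  38.] [ 0.604 -0.296  0.004] [ 0.683 -0.218  0.104]
```

View pics/s4.png

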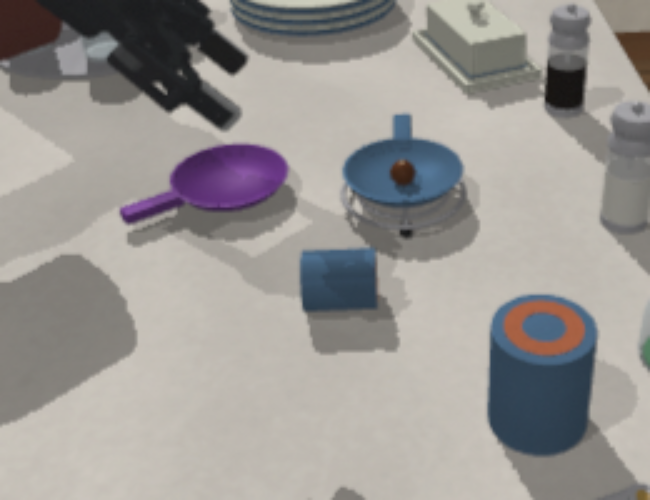

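```bash
python3 -m handwheel '[[[-0.009,0.009,-0.03,0,0,0],[-0.009,0.009,-0.03,0,0,0],[-0.009,0.009,-0.03,0,0,0],[0,0,-0.023,-0.86,-1.7,-0.6],[0,0,0,0,0,0],[0,0,0,0,0,0],[0,0,0,0,0,0]]]'; python3 -c "
from plant import *;print(state()['joint_pos'])"
```

```text
time: 13.5
tool_pos: [0.4506, -0.1121, 0.1365]
tool_rot: [0.369, -0.004, 0.93, 0.005]
contact_force: [-0.8, -0.2, -0.3]
gripper_width: 1.002
grasp_force: 0.0
[-0.75287836 -1.01018659  2.58185225  0.58042527  1.05559842 -2.49024503]
```

```bash
python3 -m handwheel '[[[0.013,0.003,0,0,0,0],[0.014,0.003,0,0,0,0],[0.014,0.004,0,0,0,0],[0.012,0.003,0,0,0,0],[0,0,0,-0.9,-1.7,-0.5],[0,0,0,0,0,0],[0,0,0,0,0,0],[0,0,0,0,0,0]]]'; python3 -c "
from plant import *;print(state()['joint_pos'])"
```

```text
time: 14.17
tool_pos: [0.5033, -0.0997, 0.136]
tool_rot: [0.382, -0.003, 0.924, -0.004]
contact_force: [0.3, -0.9, 0.8]
gripper_width: 1.004
grasp_force: 0.0
[-0.59211365 -0.80606713  2.50308085  0.55486473  0.83099576 -2.417755  ]
```

```bash
python3 -m handwheel '[[[0,0,-0.025,0,0,0],[0,0,-0.025,0,0,0],[0,0,-0.025,0,0,0],[0,0,-0.02,0,0,0],[0,0,-0.015,0,0,0],[0,0,-0.009,0,0,0],[0,0,0,0,0,0],[0,0,0,0,0,0]]]'
python3 -m handwheel '[[[0,0,0,0,0,0],[0,0,0,0,0,0],[0,0,0,0,0,0],[0,0,0,0,0,0],[0,0,0,0,0,0],[0,0,0,0,0,0],[0,0,0,0,0,0]]]' 0
python3 -m handwheel '[[[0,0,0.01,0,0,0],[0,0,0.02,0,0,0],[0,0,0.03,0,0,0],[0.01,0,0.03,0,0,0],[0.01,0,0.03,0,0,0],[0.01,0,0.03,0,0,0],[0,0,0.03,0,0,0],[0,0,0,0,0,0],[0,0,0,0,0,0],[0,0,0,0,0,0]]]'
```

```text
time: 14.83
tool_pos: [0.5032, -0.0998, 0.0167]
tool_rot: [0.382, -0.002, 0.924, -0.004]
contact_force: [-0.4, -0.1, 0.2]
gripper_width: 0.996
grasp_force: 0.0
time: 15.42
tool_pos: [0.5046, -0.0997, 0.019]
tool_rot: [0.384, -0.003, 0.923, -0.004]
contact_force: [-5.1, 1.8, 7.1]
gripper_width: 0.536
grasp_force: 58.9
time: 16.25
tool_pos: [0.5327, -0.0991, 0.1954]
tool_rot: [0.381, -0.003, 0.924, -0.004]
contact_force: [-0.2, 0.5, -1.5]
gripper_width: 0.537
grasp_force: 59.7
```

```bash
python3 -m handwheel '[[[-0.003,0,0.005,0,5,0],[-0.003,0,0.005,0,5,0],[-0.003,0,0.005,0,5,0],[-0.003,0,0.005,0,5,0],[-0.003,0,0.005,0,5,0],[-0.003,0,0,0,5,0],[-0.003,0,0,0,5,0],[-0.003,0,0,0,5,0],[-0.003,0,0,0,5,0],[-0.003,0,0,0,5,0],[-0.003,0,0,0,5,0],[-0.003,0,0,0,5,0],[-0.003,0,0,0,5,0],[-0.003,0,0,0,5,0],[-0.003,0,0,0,5,0],[-0.003,0,0,0,5,0],[-0.003,0,0,0,5,0],[-0.003,0,0,0,5,0],[0,0,0,0,0,0],[0,0,0,0,0,0]]]'
python3 - <<'E'
from h import *
p,d=grab_frame("side");cv2.imwrite("pics/s5.png",cv2.resize(p[100:340,160:460],None,fx=2.5,fy=2.5))
print(np.round(state()["joint_pos"],2))
E
```

```text
time: 17.92
tool_pos: [0.4784, -0.0992, 0.2184]
tool_rot: [-0.385, -0.005, 0.923, -0.0]
contact_force: [0.1, -0.1, -0.7]
gripper_width: 0.539
grasp_force: 60.1
[-0.24  0.29  1.45 -0.21  2.16 -1.87]
```

View pics/s5.png

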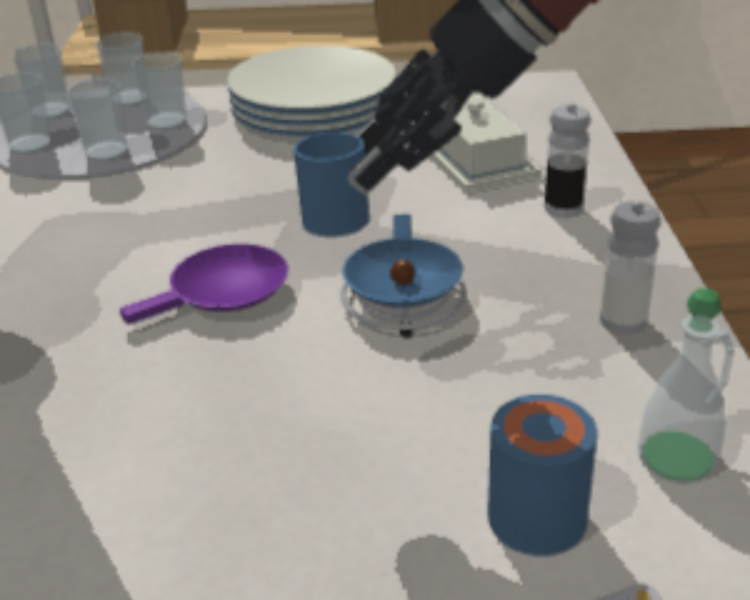

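The beaker is upright with its mouth up, at crop (333,185). Lowering it.

```bash
python3 -m handwheel '[[[0,0,-0.035,0,0,0],[0,0,-0.035,0,0,0],[0,0,-0.035,0,0,0],[0,0,-0.035,0,0,0],[0,0,-0.03,0,0,0],[0,0,-0.015,0,0,0],[0,0,-0.008,0,0,0],[0,0,-0.004,0,0,0],[0,0,0,0,0,0],[0,0,0,0,0,0]]]'
```

```text
time: 18.8
tool_pos: [0.4807, -0.0998, 0.0265]
tool_rot: [-0.382, -0.005, 0.924, -0.002]
contact_force: [0.5, -0.4, -1.7]
gripper_width: 0.534
grasp_force: 60.1
```

Run:
```python
from h import *
p,d=grab_frame("side");c=camera_info("side");T=np.array(c["T"])
for m in masks_of("side","cup_center")[:3]:
    v,u=np.nonzero(m["region"]);q=d[v,u];k=q>0;v,u,q=v[k],u[k],q[k]
    P=np.c_[(u-c["cx"])/c["fx"]*q,-(v-c["cy"])/c["fy"]*q,-q,np.ones(len(q))]@T.T[:,:3]
    P=P[P[:,1]<-.05]
    print(round(m["conf"],2),np.round(m["box"]),np.round(np.percentile(P,2,axis=0),3),np.round(np.percentile(P,98,axis=0),3))
```

```text
0.93 [284. 230.  29.  36.] [ 0.466 -0.132  0.012] [ 0.519 -0.074  0.081]
0.91 [356. 261.  40.  60.] [ 0.605 -0.305  0.003] [ 0.682 -0.231  0.101]
```

Bottom still about 10 mm up; creep down to contact.

```bash
python3 -m handwheel '[[[0,0,-0.004,0,0,0],[0,0,-0.003,0,0,0],[0,0,-0.001,0,0,0],[0,0,-0.001,0,0,0],[0,0,0,0,0,0]]]'
```

```text
time: 19.32
tool_pos: [0.4802, -0.0996, 0.0165]
tool_rot: [-0.383, -0.005, 0.924, -0.001]
contact_force: [3.2, -0.2, 3.9]
gripper_width: 0.535
grasp_force: 60.9
```

```bash
python3 -m handwheel '[[[0,0,0,0,0,0],[0,0,0,0,0,0],[0,0,0,0,0,0],[0,0,0,0,0,0],[0.01,0,0.01,0,0,0],[0.02,0,0.02,0,0,0],[0.025,0,0.025,0,0,0],[0.025,0,0.025,0,0,0],[0,0,0.04,0,0,0],[0,0,0.04,0,0,0],[0,0,0.04,0,0,0],[0,0,0.04,0,-5,0],[0,0,0,0,-5,0],[0,0,0,0,-5,0],[0,0,0,0,-5,0],[0,0,0,0,-5,0],[0,0,0,0,-5,0],[0,0,0,0,-5,0],[0,0,0,0,-5,0],[0,0,0,0,-5,0]]]' 1
python3 - <<'E'
from h import *
from scipy.optimize import least_squares
for cam in("side","top"):
    p,d=grab_frame(cam);c=camera_info(cam);T=np.array(c["T"])
    if cam=="side":cv2.imwrite("pics/s6.png",p[100:340,160:460])
    for t in("cup_center","dish_center"):
      for m in masks_of(cam,t)[:3]:
        v,u=np.nonzero(m["region"]);q=d[v,u];k=q>0;v,u,q=v[k],u[k],q[k]
        P=np.c_[(u-c["cx"])/c["fx"]*q,-(v-c["cy"])/c["fy"]*q,-q,np.ones(len(q))]@T.T[:,:3]
        print(cam,t,round(m["conf"],2),np.round(m["box"]),np.round(np.percentile(P,2,axis=0),3),np.round(np.percentile(P,98,axis=0),3))
        if t=="dish_center" and P[:,0].mean()>.45:
            H=P[(P[:,2]>.03)&(P[:,1]>.145)&(P[:,1]<.21)]
            f=np.polyfit(H[:,1],H[:,0],1);print("handle",len(H),H.mean(0).round(3),"ymax",H[:,1].max().round(3),"x(y) slope",f.round(3),"xr",np.percentile(H[:,0],[3,97]).round(3),"zr",np.percentile(H[:,2],[5,50,95]).round(3))
            R=P[(P[:,2]>.036)&(P[:,2]<.05)&(P[:,1]<.12)];
            s=least_squares(lambda a:np.hypot(R[:,0]-a[0],R[:,1]-a[1])-.064,[.556,.07],loss="soft_l1",f_scale=.003);print("rim c",s.x.round(4),len(R))
    for t,z in dict(dish_handle=.0365,dish_center=.024,nut_center=.038).items():
        print(cam,t,[(round(r["conf"],2),w(cam,r["position"],z)[:2].round(3).tolist()) for r in pinpoint(cam,t)][:2])
E
```

```text
time: 20.98
tool_pos: [0.5592, -0.0994, 0.256]
tool_rot: [0.002, -0.004, 1.0, -0.003]
contact_force: [-0.4, 1.2, 0.8]
gripper_width: 0.998
grasp_force: 0.0
side cup_center 0.97 [283. 233.  29.  37.] [ 0.467 -0.133  0.004] [ 0.521 -0.075  0.069]
side cup_center 0.76 [354. 258.  43.  63.] [ 0.605 -0.305 -0.   ] [ 0.683 -0.228  0.101]
side dish_center 0.82 [296. 186.  48.  36.] [0.5   0.007 0.023] [0.613 0.176 0.044]
handle 56 [0.562 0.167 0.041] ymax 0.19 x(y) slope [0.021 0.558] xr [0.551 0.573] zr [0.039 0.041 0.044]
rim c [0.5568 0.0652] 250
side dish_center 0.75 [212. 196.  59.  33.] [0.267 0.039 0.005] [0.418 0.164 0.026]
side dish_center 0.61 [296. 217.  36.  19.] [ 0.49  -0.005 -0.002] [0.573 0.066 0.018]Traceback (most recent call last):
  File "<stdin>", line 13, in <module>
    raise TypeError("expected non-empty vector for x")
TypeError: expected non-empty vector for x
```

View pics/s6.png

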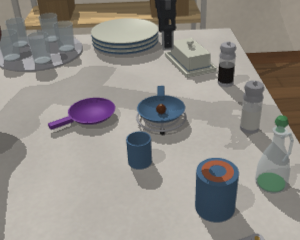

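The beaker stands mouth-up at crop (139,150). Now move over the dish handle.

```bash
python3 -m handwheel '[[[0,0.018,0,0,0,-6.5],[0,0.019,0,0,0,-6.5],[0,0.019,0,0,0,-6.5],[0,0.019,0,0,0,-6.5],[0,0.019,0,0,0,-6.5],[0,0.019,0,0,0,-6.5],[0,0.019,0,0,0,-6.5],[0,0.019,0,0,0,-6.5],[0,0.019,0,0,0,-6.5],[0,0.019,0,0,0,-6.5],[0,0.019,0,0,0,-6.5],[0,0.019,0,0,0,-6.5],[0,0.019,0,0,0,-6.5],[0,0.016,0,0,0,-6.5],[0,0,-0.03,0,0,-1],[0,0,-0.03,0,0,0],[0,0,-0.03,0,0,0],[0,0,-0.03,0,0,0],[0,0,0,0,0,0],[0,0,0,0,0,0]]]'
python3 -c "
from plant import *;s=state();print(s['joint_pos'])"
```

```text
time: 22.8
tool_pos: [0.5582, 0.1625, 0.1333]
tool_rot: [-0.004, 0.716, 0.698, -0.004]
contact_force: [-0.5, 0.0, 0.3]
gripper_width: 1.005
grasp_force: 0.0
[1.54364218e-01 1.71880738e-03 1.76491021e+00 1.75808778e-03
 1.38705157e+00 1.80532233e-01]
```

```bash
python3 -m handwheel '[[[0.003,0,-0.02,0,-0.65,0],[0,0,-0.025,0,0,0],[0,0,-0.025,0,0,0],[0,0,-0.02,0,0,0],[0,0,-0.015,0,0,0],[0,0,-0.01,0,0,0],[0,0,-0.004,0,0,0],[0,0,0,0,0,0],[0,0,0,0,0,0]]]'
python3 - <<'E'
from h import *
p,d=grab_frame("side");q,_=grab_frame("top")
cv2.imwrite("pics/s7.png",np.hstack([cv2.resize(p[120:280,240:400],(400,400)),cv2.resize(q[140:260,230:350],(400,400))]))
E
```

```text
time: 23.55
tool_pos: [0.5639, 0.1628, 0.0185]
tool_rot: [0.002, 0.717, 0.698, 0.003]
contact_force: [0.6, -0.2, 0.2]
gripper_width: 0.998
grasp_force: 0.0
```

View pics/s7.png

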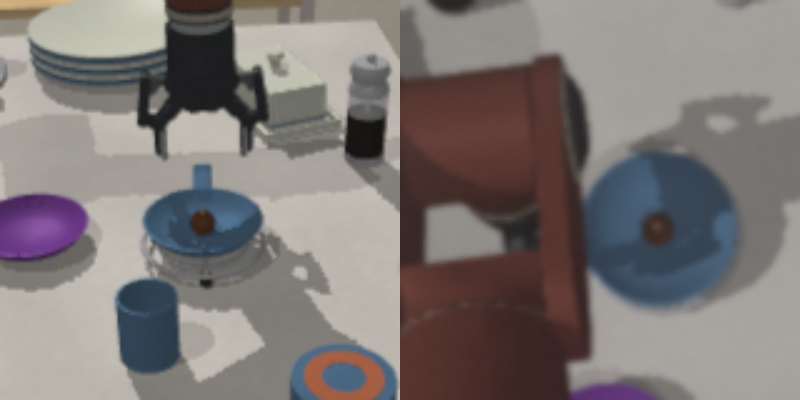

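Run:
```python
from h import *
p,d=grab_frame("side");c=camera_info("side");T=np.array(c["T"])
v,u=np.mgrid[140:200,285:355];v,u=v.ravel(),u.ravel();q=d[v,u];k=q>0;v,u,q=v[k],u[k],q[k]
P=np.c_[(u-c["cx"])/c["fx"]*q,-(v-c["cy"])/c["fy"]*q,-q,np.ones(len(q))]@T.T[:,:3]
k=(P[:,2]>.03)&(P[:,1]<.2)&(P[:,1]>.13)&(P[:,0]>.48)&(P[:,0]<.65)
for n,s in(("L",P[:,0]<.545),("R",P[:,0]>.578),("H",(P[:,0]>.545)&(P[:,0]<.578)&(P[:,2]<.06))):
    Q=P[k&s];print(n,len(Q),Q[np.argsort(Q[:,2])[:6]].round(3).tolist(), np.percentile(Q,[5,50,95],axis=0).round(3).tolist())
print(state()["tool_pos"])
```

```text
L 439 [[0.536, 0.133, 0.041], [0.541, 0.131, 0.042], [0.521, 0.151, 0.075], [0.518, 0.151, 0.075], [0.518, 0.153, 0.077], [0.521, 0.152, 0.077]] [[0.496, 0.136, 0.09], [0.52, 0.152, 0.15], [0.541, 0.169, 0.202]]
R 450 [[0.61, 0.155, 0.071], [0.613, 0.153, 0.072], [0.608, 0.161, 0.074], [0.608, 0.165, 0.075], [0.612, 0.15, 0.076], [0.619, 0.155, 0.076]] [[0.581, 0.134, 0.088], [0.608, 0.149, 0.15], [0.632, 0.165, 0.199]]
H 79 [[0.551, 0.144, 0.037], [0.553, 0.131, 0.038], [0.551, 0.148, 0.038], [0.553, 0.183, 0.038], [0.552, 0.159, 0.038], [0.552, 0.171, 0.038]] [[0.552, 0.132, 0.038], [0.562, 0.16, 0.042], [0.573, 0.186, 0.044]]
[0.56361086 0.16272731 0.01839452]
```

```bash
python3 -m handwheel '[[[0,0,0.02,0,0,0],[0,0,0.03,0,0,0],[0,0,0.02,0,0,0],[0,0,0,0,0,0],[0,0,0,0,0,0],[0,0,0,0,0,0],[0,0,0,0,0,0],[0,0,0,0,0,0],[0,0,0,0,0,0]]]' 0.25
cat > tip.py <<'E'
from h import *
p,d=grab_frame("side");c=camera_info("side");T=np.array(c["T"])
v,u=np.mgrid[100:210,285:355];v,u=v.ravel(),u.ravel();q=d[v,u];k=q>0;v,u,q=v[k],u[k],q[k]
P=np.c_[(u-c["cx"])/c["fx"]*q,-(v-c["cy"])/c["fy"]*q,-q,np.ones(len(q))]@T.T[:,:3]
k=(P[:,2]>.05)&(P[:,1]<.2)&(P[:,1]>.13)&(P[:,0]>.5)&(P[:,0]<.63)
Q=P[k];print(Q[np.argsort(Q[:,2])[:14]].round(3).tolist());s=state();print(s["tool_pos"],s["gripper_width"])
E
python3 tip.py
```

```text
time: 24.45
tool_pos: [0.5614, 0.1624, 0.0853]
tool_rot: [0.001, 0.717, 0.698, 0.001]
contact_force: [-0.4, 0.1, -0.4]
gripper_width: 0.251
grasp_force: 0.0
[[0.576, 0.152, 0.125], [0.574, 0.165, 0.125], [0.579, 0.151, 0.126], [0.548, 0.153, 0.126], [0.551, 0.149, 0.128], [0.548, 0.153, 0.129], [0.585, 0.155, 0.129], [0.582, 0.155, 0.129], [0.576, 0.149, 0.13], [0.551, 0.151, 0.13], [0.578, 0.148, 0.13], [0.574, 0.158, 0.132], [0.543, 0.155, 0.132], [0.585, 0.156, 0.132]]
[0.56162642 0.16241563 0.08555202] 0.25357812486216225
```

```bash
python3 -m handwheel '[[[0,0,0,0,0,0],[0,0,0,0,0,0],[0,0,0,0,0,0],[0,0,-0.015,0,0,0],[0,0,-0.02,0,0,0],[0,0,-0.02,0,0,0],[0,0,-0.02,0,0,0],[0,0,-0.015,0,0,0],[0,0,-0.008,0,0,0],[0,0,-0.003,0,0,0],[0,0,0,0,0,0],[0,0,0,0,0,0]]]' 0.7
python3 tip.py
```

```text
time: 25.5
tool_pos: [0.5631, 0.1627, -0.0133]
tool_rot: [0.002, 0.716, 0.698, 0.003]
contact_force: [-0.4, 0.2, 0.6]
gripper_width: 0.701
grasp_force: 0.0
[[0.531, 0.152, 0.05], [0.595, 0.15, 0.051], [0.528, 0.151, 0.051], [0.598, 0.149, 0.051], [0.601, 0.148, 0.052], [0.526, 0.155, 0.052], [0.607, 0.152, 0.052], [0.604, 0.153, 0.052], [0.601, 0.151, 0.053], [0.534, 0.152, 0.053], [0.595, 0.151, 0.053], [0.523, 0.153, 0.054], [0.528, 0.151, 0.054], [0.598, 0.148, 0.055]]
[ 0.56347008  0.16271349 -0.01297552] 0.6974967947117287
```

```bash
python3 -m handwheel '[[[0,0,0,0,0,0],[0,0,0,0,0,0],[0,0,0,0,0,0],[0,0,0,0,0,0],[0,0,0,0,0,0],[0,0,0,0,0,0],[0,0,0,0,0,0],[0,0,0,0,0,0]]]' 0
python3 - <<'E'
from h import *
p,d=grab_frame("side");q,_=grab_frame("top")
cv2.imwrite("pics/s8.png",np.hstack([cv2.resize(p[120:280,240:400],(400,400)),cv2.resize(q[140:260,230:350],(400,400))]))
E
```

```text
time: 26.22
tool_pos: [0.5628, 0.1627, -0.0139]
tool_rot: [0.002, 0.717, 0.698, 0.003]
contact_force: [-0.7, 1.6, 3.8]
gripper_width: 0.244
grasp_force: 58.5
```

View pics/s8.png

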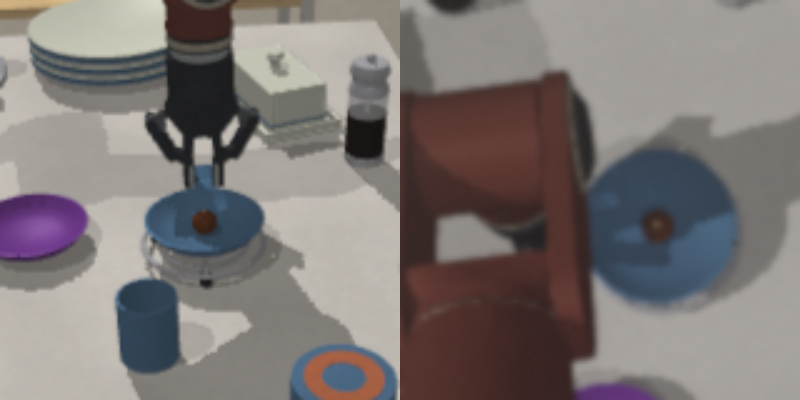

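Handle gripped with about 58 N and the nut in the middle. Lift gently.

```bash
python3 -m handwheel '[[[0,0,0.001,0,0,0],[0,0,0.003,0,0,0],[0,0,0.005,0,0,0],[0,0,0.007,0,0,0],[0,0,0.009,0,0,0],[0,0,0.01,0,0,0],[0,0,0.01,0,0,0],[0,0,0.01,0,0,0],[0,0,0.01,0,0,0],[0,0,0.01,0,0,0],[0,0,0.009,0,0,0],[0,0,0.007,0,0,0],[0,0,0.005,0,0,0],[0,0,0.003,0,0,0],[0,0,0.001,0,0,0],[0,0,0,0,0,0],[0,0,0,0,0,0],[0,0,0,0,0,0]]]'
cat > lvl.py <<'E'
from h import *
for cam in("side","top"):
    p,d=grab_frame(cam);c=camera_info(cam);T=np.array(c["T"])
    cv2.imwrite(f"pics/l_{cam}.png",p)
    for t in("nut_center","dish_center"):
      for m in masks_of(cam,t)[:2]:
        v,u=np.nonzero(m["region"]);q=d[v,u];k=q>0;v,u,q=v[k],u[k],q[k]
        P=np.c_[(u-c["cx"])/c["fx"]*q,-(v-c["cy"])/c["fy"]*q,-q,np.ones(len(q))]@T.T[:,:3]
        P=P[P[:,2]>.08]
        if len(P)<5: continue
        print(cam,t,round(m["conf"],2),len(P),P.min(0).round(3),P.max(0).round(3),"mean",P.mean(0).round(3))
E
python3 lvl.py
```

```text
time: 27.82
tool_pos: [0.5618, 0.1624, 0.0849]
tool_rot: [0.001, 0.717, 0.698, 0.002]
contact_force: [-0.2, 0.1, -2.1]
gripper_width: 0.242
grasp_force: 58.0
side nut_center 0.51 88 [0.546 0.051 0.125] [0.57  0.071 0.15 ] mean [0.557 0.06  0.139]
side dish_center 0.79 980 [0.494 0.001 0.115] [0.621 0.188 0.142] mean [0.559 0.081 0.131]
top nut_center 0.67 100 [0.543 0.058 0.121] [0.568 0.084 0.151] mean [0.554 0.071 0.143]
top dish_center 0.71 1980 [0.492 0.007 0.119] [0.623 0.132 0.379] mean [0.558 0.071 0.132]
top dish_center 0.62 18 [0.361 0.083 0.464] [0.392 0.089 0.483] mean [0.377 0.087 0.474]
```

```bash
python3 -m handwheel '[[[0,0,0,0,0,0.7],[0,0,0.001,0,0,1.5],[0,0,0.001,0,0,2.5],[0,0,0.001,0,0,3.5],[0,0,0.001,0,0,4.2],[0,0,0.001,0,0,4.2],[0,0,0.001,0,0,4.2],[0,0,0.001,0,0,4.2],[0,0,0.001,0,0,4.2],[0,0,0.001,0,0,4.2],[0,0,0.001,0,0,4.2],[0,0,0.001,0,0,4.2],[0,0,0.001,0,0,4.2],[0,0,0.001,0,0,4.2],[0,0,0.001,0,0,4.2],[0,0,0.001,0,0,4.2],[0,0,0.001,0,0,4.2],[0,0,0.001,0,0,4.2],[0,0,0.001,0,0,4.2],[0,0,0.001,0,0,4.2]]]'
python3 -m handwheel '[[[0,0,0.001,0,0,4.2],[0,0,0.001,0,0,4.2],[0,0,0,0,0,3.5],[0,0,0,0,0,2.5],[0,0,0,0,0,1.5],[0,0,0,0,0,0.7],[0,0,0,0,0,0],[0,0,0,0,0,0],[0,0,0,0,0,0],[0,0,0,0,0,0],[0,0,0,0,0,0]]]'
python3 lvl.py
python3 - <<'E'
from h import *
s=state();print(s)
d=np.load("d_top.npy")
# front edge direction from top picture
import cv2
p=cv2.imread("pics/top0.png",0);pts=[]
for u in list(range(110,560,10)):
    col=cv2.GaussianBlur(p,(5,5),0)[80:125,u].astype(int);g=np.diff(col);pts.append(w("top",(u,80+g.argmax()),0))
P=np.array(pts);f=np.polyfit(P[:,1],P[:,0],1);r=P[:,0]-np.polyval(f,P[:,1]);k=abs(r)<.01;print("edge",np.polyfit(P[k,1],P[k,0],1),k.sum())
E
```

```text
time: 29.78
tool_pos: [0.5621, 0.1624, 0.1046]
tool_rot: [-0.001, 0.138, 0.99, 0.003]
contact_force: [-0.1, -1.1, -2.0]
gripper_width: 0.24
grasp_force: 58.0
time: 30.7
tool_pos: [0.5623, 0.1625, 0.1066]
tool_rot: [-0.001, -0.004, 1.0, 0.003]
contact_force: [0.2, -0.4, -2.0]
gripper_width: 0.246
grasp_force: 58.0
side nut_center 0.43 70 [0.645 0.143 0.146] [0.669 0.16  0.17 ] mean [0.657 0.15  0.159]
side dish_center 0.58 859 [0.532 0.092 0.138] [0.722 0.224 0.169] mean [0.648 0.165 0.153]
top nut_center 0.52 366 [ 0.762 -0.014  0.081] [0.811 0.035 0.147] mean [0.78  0.011 0.125]
top dish_center 0.9 686 [0.531 0.097 0.144] [0.722 0.21  0.429] mean [0.668 0.133 0.158]
{'time': 31.0, 'joint_pos': array([ 0.15126141,  0.02653475,  1.78614702,  0.00555967,  1.32941515,
       -1.42892287]), 'joint_vel': array([-8.07636497e-04,  1.27751250e-03, -8.84211297e-04,  9.83782440e-05,
        1.78152572e-04,  6.99255692e-05]), 'joint_efforts': array([ 3.74976116e-04, -3.78094840e+01, -3.66142201e+01, -9.23344429e-03,
       -1.57226427e-01, -1.22088575e-03]), 'tool_pos': array([0.56230799, 0.16250701, 0.10664905]), 'tool_rot': array([-6.43607815e-04, -4.02876320e-03,  9.99988210e-01,  2.63331358e-03]), 'contact_force': array([-0.33677702,  0.15696924, -2.00835803]), 'ft_torque': array([-0.04174985,  0.16972612,  0.04608028]), 'grasp_force': 58.034053444862366, 'gripper_width': 0.240304748357084}
edge [3.29801188e-04 9.02113312e-01] 45
```

```bash
python3 -c "
from plant import *;print(job_done())"
```

```text
the job is handed in; nothing more can be done
None
```

The job is handed in: the small blue beaker stands mouth-up on the sideboard, and the arm holds the dish by its handle about 14 cm up, bowl to the front edge. By my last measurements the nut was still near its middle, but I did not directly measure the dish's level at the end, and no verdict came back.

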